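# Close the filter hatch of a dental-lab suction box and hold it on its seal

### The job

The suction filter box has a fresh filter in it and its hatch stands open. Turn the wing of the quarter-turn stud on the front ledge until it is in line with the slot it has to pass through, then swing the hatch gently down over it and press it fully home on the frame against its springy seal. Finish while still holding the hatch pressed down with your fingers, so that I can look round the seal and lock it; do not disturb the model, the bowl and the jar beside it.

Things in the scene. Friction and masses are not known exactly. Their poses are not given: they have to be found in the camera images.
- unit: Pale grey sheet-metal filter box fixed to the bench, 250 (x) x 340 (y) x 130 mm (z, up); origin: centre of the underside; its front looks along its own -x. The flat top rim (the frame, z = 130 mm) surrounds an open filter well; its front part is a ledge from x = -125 to -40 mm.
- wing: Dark steel quarter-turn wing stud on the ledge (unit x = -75 mm, y = 0). Origin on its upright swivel axis (z) at rim height. The wing is an upright blade 44 mm long (its y), 10 mm thick (its x), from 10.5 to 30.5 mm above the origin. It swivels with light friction (0.06 N m), no stop within a quarter turn either way, and stays as left; starts 0.5 to 1.57 rad out of line; either end may lead.
- hatch: Bare aluminium sheet, 6 mm thick, 280 mm along the hinge (its y), 215 mm from hinge to free edge (its -x), 0.3 to 0.5 kg. Origin on the hinge axis (unit x = 115, z = 133 mm), mid-plane; z: normal of the outer face, straight up when shut (its tilt is the opening angle). Starts 1.05 to 1.35 rad open, free edge up; a friction hinge (0.55 N m) keeps it where left. Shut, it rests on the rim.
- slot (a point): Centre of the slot in the hatch, on the outer face, 190 mm from the hinge axis (x = -190 mm of the hatch, y = 0); axes as the hatch. 56 mm long (along y), 24 mm wide. The wing passes through it as the hatch comes down if its y is parallel to the slot's within about 0.2 rad; else the hatch lands on top of the wing and stays some 9 degrees open.
- handle (a point): Middle of the black bow handle on the hatch's outer face: a 9 mm bar, 90 mm long along y, at x = -95 mm of the hatch, 30 mm off the outer face (bar centre). Axes as the hatch. The outer face is flat and free between handle and slot and to either side of both.
- seal (a point): Top of the black foam seal's front strip on the rim, in the middle, x = -41 mm of the unit, when not squeezed: 8 mm above the rim. The hatch squeezes it flush, and it pushes back 3 N at first touch, 10 N at the end. Pressing the hatch home near its slot takes 8 to 12 N (up to 21 N on the handle); let go, the hatch springs up by 1 to 2 degrees.
- model: A stone dental model, loose, 62 x 66 x 46 mm, on the bench in front of the unit; origin at the centre of its underside. Leave it alone.
- bowl: A black rubber mixing bowl, loose, 110 mm across and 60 mm high, on the bench in front of the unit; origin at the centre of its underside. Leave it alone.
- jar: A white jar with a steel lid, loose, 60 mm across and 75 mm high, on the bench in front of the unit; origin at the centre of its underside. Leave it alone.

How it is judged:
By the outcome, as a careful person would: the job done as asked, in the order asked, and still so for the second after the job is handed in, while the arm keeps its last pose, push and grip.
It also fails if it takes over 53 s, if anything falls off the work surface, if the arm or the gripper's body presses on something with over 40 N, if the wrist force passes 120 N, or if a joint passes its speed limit or range.

### The arm

A 6-joint arm with a two-finger parallel gripper is mounted at the origin on the work surface. World frame = base frame: x ahead of the robot, y to its left, z up, the work surface at z = 0. Lengths are in m, angles in rad, forces in N, time in s.
With the tool pointing down it reaches from about 0.375 to 0.975 m from the base axis. Payload 3.8 kg.
Tool frame: the origin (TCP) lies midway between the tips of the shut fingers; the grasp point (between the pads) lies 19 mm behind it; z points along the fingers, y is the line along which they close (so a half turn about z gives the same grasp; the last joint's range is limited). The gripper opens to 85 mm and grips with 20 to 120 N. Pads are 22 mm wide; open, the fingers measure 114 mm over their backs; the gripper's body (76 mm by 85 mm) begins 54 mm behind the grasp point. The pads swing forward as they close: fully open they stand 13 mm farther back than shut.
Start: joints at [1.191, 0.264, 1.604, -0, 1.274, -0.037], TCP at [0.227, 0.636, 0.231] pointing down, gripper open.
Joint ranges: [-2.63, 2.63], [-0.94, 2.18], [0.31, 2.57], [-1.31, 4.45], [0, 2.66], [-2.55, 2.55]. Speed limits (rad/s): [2.57, 2.57, 3.14, 3.14, 3.14, 3.14].

### API

Orientations are given as a unit quaternion [x, y, z, w].
In Python, from plant import observe, snapshot, job_done gives the robot as it stands. The module is installed in compiled form; this text tells all that it offers.
- The arm moves only by the tool apply_moves, never from a script. Its argument "targets" is a list of rows, each an object with "offset": the shift along the tool's x, y, z in mm, a list of three; "spin": the turn about the tool's z in degrees; "fingers": the finger opening in mm, from 0 to 85.4. A call has 1 to 20 rows; each row shifts and turns the commanded pose from where the row before left it, along the tool's axes as they then stand; what a row does not reach is not made up. A row lasts 1/8 s, in which the tool goes at most 62.5 mm and 10.7 degrees, less where a joint would pass 70% of its speed; a pose out of reach is approached as far as the arm can. A call is refused whole if a number of a shift passes 62.5 or a number of a turn 10.7, either way. A call with a gripper value outside its range is refused whole. The fingers move at their own pace and stop on an object; "grip_force" is the grip in N (left out, the last holds). Time passes only in rows, so rows that do not move let the fingers close. It gives the time, the measured TCP pose, the force, the opening and the grip force at its end, in the units of the state.
- observe(): the state, without advancing time (a new reading comes with each control period).
- snapshot(name): name is "side" or "top"; returns a dict with "frame" (480x640x3 uint8, red, green, blue), "z_map" (480x640 float32, m along the optical axis (not along the pixel's ray), 0 where there is no reading), "camera_matrix" (3x3 intrinsics, pixels), "dist" ([k1, k2, p1, p2, k3] as OpenCV has them; the pictures are not rectified), "eye" and "rotation" of the camera in the world. Camera axes: x right, y down, z forward; pixel columns grow to the right and rows downward; lengths in m; the calibration is good to about 2 mm. A picture is of the moment at which its call begins.
- job_done(): hands the job in; it is judged then, once.
The state is a dict: "time_s": time; "joint_pos": joint angles; "joint_vel": joint speeds; "tau": joint torques, N m; "eef_pos": TCP position; "ee_rot": TCP orientation; "ft_force": force on the tool from outside, world axes, zero at the start; "moment": the same for the moment, N m; "opening": finger opening in m; "grip_force": force on a finger pad.
Only numpy, scipy, OpenCV 4.12 (cv2) and the standard library are available. Lean on these libraries where they do the work, as an engineer would, in place of code of your own. Each camera call takes 0.05 s, during which the arm holds its last target. There are 200 camera calls.

## Working session

There is one attempt and no reset: what is moved stays moved. The work goes in short steps, Python scripts to look and compute and a tool call to move; the robot and the scene stay as the last step left them, time stands still between calls to the robot, and variables do not carry over. Pictures are saved under pics/ and viewed, at most 10 in all, crops included, and the job is handed in when it is done.

Besides the shell and the picture viewer there is one more tool, called after "Emit:" by a JSON object that holds its "name" and its "arguments". apply_moves: Moves the arm, as the interface text tells. Its arguments: {"type":"object","properties":{"targets":{"type":"array"},"grip_force":{"type":"number"}},"required":["targets"]}

```bash
mkdir -p pics
cat > h.py <<'E'
import numpy as np, cv2
from plant import observe, snapshot, job_done
def save(s,n): cv2.imwrite(f'pics/{n}.png', s['frame'][:,:,::-1])
def cloud(s):
    K=np.array(s['camera_matrix'],float); d=np.array(s['dist'],float)
    v,u=np.mgrid[0:480,0:640]
    p=cv2.undistortPoints(np.stack([u,v],-1).reshape(-1,1,2).astype(np.float64),K,d).reshape(480,640,2)
    z=s['z_map'].astype(float)
    c=np.dstack([p[...,0]*z,p[...,1]*z,z])
    w=c@np.array(s['rotation']).T+np.array(s['eye']); w[z==0]=np.nan
    return w
E
python3 - <<'E'
from h import *
for n in('side','top'):
    s=snapshot(n); save(s,n+'0'); np.save(n+'0.npy',cloud(s)); print(n,s['eye'],np.round(s['rotation'],3).tolist(),s['dist'],s['camera_matrix'])
    import pickle; pickle.dump(s,open(n+'0.pkl','wb'))
print({k:np.round(v,3).tolist() for k,v in observe().items()})
E
```

```text
Traceback (most recent call last):
  File "h.py", line 10, in cloud
    w=c@np.array(s['rotation']).T+np.array(s['eye']); w[z==0]=np.nan
      ~^~~~~~~~~~~~~~~~~~~~~~~~~~
ValueError: matmul: Input operand 1 has a mismatch in its core dimension 0, with gufunc signature (n?,k),(k,m?)->(n?,m?) (size 4 is different from 3)
```

View pics/side0.png

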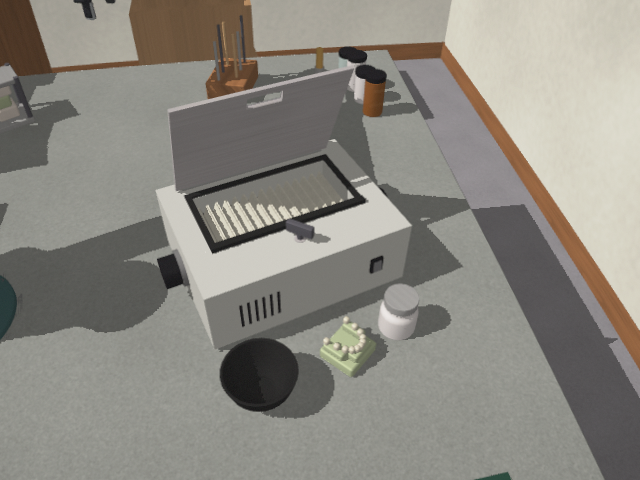

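The side view shows the box with its hatch open (slot near (265,98)), the wing at (299,229), bowl (259,375), model (348,347) and jar (399,312). The rotation is a quaternion, so I'll fix the helper.

```bash
sed -i "s/np.array(s\['rotation'\]).T/Rotation.from_quat(s['rotation']).as_matrix().T/; 1a from scipy.spatial.transform import Rotation" h.py
python3 - <<'E'
from h import *
import pickle
for n in('side','top'):
    s=snapshot(n); save(s,n+'1'); np.save(n+'0.npy',cloud(s)); print(n,s['eye'],Rotation.from_quat(s['rotation']).as_matrix().round(2).tolist())
    pickle.dump(s,open(n+'0.pkl','wb'))
w=np.load('side0.npy')
for u,v in[(299,229),(265,98),(240,340),(215,335),(400,225),(300,250),(259,375),(348,347),(399,300),(175,180),(350,72)]: print((u,v),w[v,u].round(3))
print({k:np.round(v,3).tolist() for k,v in observe().items()})
E
```

```text
side [ 0.5163732  -0.60040737  0.71902652] [[0.99, -0.1, 0.11], [-0.14, -0.7, 0.7], [0.01, -0.71, -0.71]]
top [ 0.52632992 -0.0172665   0.84594775] [[0.03, -0.99, 0.13], [-1.0, -0.03, 0.01], [-0.01, -0.13, -0.99]]
(299, 229) [ 0.584 -0.023  0.156]
(265, 98) [0.577 0.617 0.002]
(240, 340) [ 0.479 -0.098 -0.   ]
(215, 335) [ 0.445 -0.114  0.042]
(400, 225) [ 0.745 -0.008  0.129]
(300, 250) [ 0.583 -0.041  0.13 ]
(259, 375) [ 0.504 -0.171  0.009]
(348, 347) [ 0.637 -0.164  0.045]
(399, 300) [ 0.723 -0.112  0.075]
(175, 180) [0.4   0.106 0.166]
(350, 72) [0.681 0.129 0.323]
{'time_s': 0.15, 'joint_pos': [1.191, 0.265, 1.605, -0.0, 1.274, -0.037], 'joint_vel': [0.0, -0.004, -0.004, 0.0, -0.0, 0.001], 'tau': [0.001, -51.591, -36.796, -0.0, 0.008, -0.0], 'eef_pos': [0.227, 0.635, 0.23], 'ee_rot': [0.171, 0.985, -0.001, -0.0], 'ft_force': [0.541, -0.024, 0.471], 'moment': [0.067, -0.024, 0.008], 'grip_force': 0.0, 'opening': 0.085}
```

View pics/top1.png

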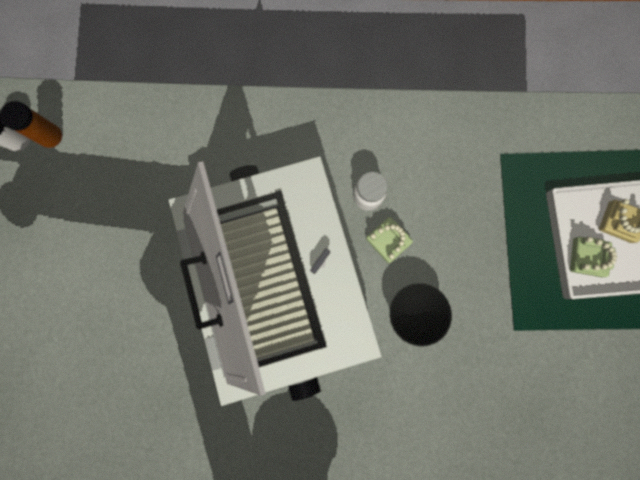

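The top view shows the box turned some 15°, with the hatch leaning over the well and the handle at (200,290) behind it. The wing is at (320,258), and the jar, model and bowl lie in front at (370,190), (390,238) and (420,315). Next I'll fit the poses.

```bash
cat > fit.py <<'E'
from h import *
A=np.load('side0.npy').reshape(-1,3);B=np.load('top0.npy').reshape(-1,3)
for n,P in(('side',A),('top',B),('both',np.vstack([A,B]))):
    P=P[np.isfinite(P).all(1)]
    P=P[(P[:,0]>.3)&(P[:,0]<.85)&(P[:,1]>-.2)&(P[:,1]<.4)]
    R=P[abs(P[:,2]-.130)<.005]
    r=cv2.minAreaRect((R[:,:2]*1000).astype(np.float32)); print(n,'rim',r, R[:,2].mean())
    W=P[(P[:,2]>.142)&(P[:,2]<.168)&(np.hypot(P[:,0]-.58,P[:,1]+.015)<.045)]
    T=W[W[:,2]>.155]
    r=cv2.minAreaRect((T[:,:2]*1000).astype(np.float32)); print('  wing',len(W),len(T),r,W[:,2].max(),cv2.minAreaRect((W[:,:2]*1000).astype(np.float32)))
    H=P[(P[:,2]>.18)&(P[:,2]<.4)]
    if len(H)>50:
        for _ in range(6):
            c=H.mean(0);_,_,V=np.linalg.svd(H-c,full_matrices=False);m=V[2];m=m*np.sign(m[2]);d=abs((H-c)@m);H=H[d<max(.004,2.5*np.median(d))]
        print('  hatch',len(H),c,m,'tilt',np.arccos(m[2]),'yaw',np.degrees(np.arctan2(m[1],m[0])),H[:,2].max())
E
python3 fit.py
```

```text
side rim ((561.5185546875, 59.15956115722656), (342.4810791015625, 263.8448791503906), 17.67936134338379) 0.1300890784961713
  wing 366 188 ((586.5965576171875, -17.47783088684082), (13.602282524108887, 43.95518493652344), 56.37450408935547) 0.16272925952652906 ((586.0211181640625, -17.887786865234375), (14.699053764343262, 44.58967590332031), 52.57334899902344)
  hatch 10764 [0.5371168  0.10800284 0.26352622] [-0.28509507  0.8791691   0.38181474] tilt 1.1790373251356323 yaw 107.96673046218774 0.33473014476272706
top rim ((560.9716796875, 60.3619384765625), (341.5393981933594, 261.35009765625), 17.959016799926758) 0.1307866022139351
  wing 192 182 ((585.94873046875, -16.048416137695312), (10.060471534729004, 43.77412033081055), 56.22848129272461) 0.16348732753732875 ((585.94873046875, -16.048416137695312), (10.060471534729004, 43.77412033081055), 56.22848129272461)
  hatch 5315 [0.54167875 0.10388655 0.29278864] [-0.28359732  0.87064278  0.40193745] tilt 1.1571645696433794 yaw 108.04215300811342 0.3361284472366226
both rim ((561.469482421875, 59.52869415283203), (342.6109313964844, 263.89483642578125), 17.836668014526367) 0.13045249459770242
  wing 558 370 ((586.3033447265625, -16.791534423828125), (13.604275703430176, 45.066646575927734), 57.663597106933594) 0.16348732753732875 ((585.6194458007812, -17.739622116088867), (14.729269981384277, 45.40347671508789), 53.11758804321289)
  hatch 17396 [0.53836274 0.10786164 0.27088829] [-0.28670515  0.88037175  0.37781706] tilt 1.1833588569717253 yaw 108.0385509880997 0.3361284472366226
```

```bash
cat >> h.py <<'E'
UX=np.array([np.cos(np.radians(108)),np.sin(np.radians(108)),0])
WING=np.array([.586,-.0165,.130]); HINGE=WING+.19*UX+np.array([0,0,.003])
def to(p,o=None):
    o=o or observe(); R=Rotation.from_quat(o['ee_rot']).as_matrix(); e=np.array(o['eef_pos'])
    print('pos',e.round(4),'tool-y az',np.degrees(np.arctan2(R[1,1],R[0,1])).round(2),'offset mm',(R.T@(np.array(p)-e)*1000).round(1))
E
echo ok
```

```text
ok
```

Emit:
{"name": "apply_moves", "arguments": {"targets": [{"offset": [0, 0, -45], "spin": 3.5, "fingers": 45}, {"offset": [0, 0, -45], "spin": 3.5, "fingers": 45}, {"offset": [0, 0, -45], "spin": 3.5, "fingers": 45}, {"offset": [0, 0, -40], "spin": 3.5, "fingers": 45}]}}

```text
time_s: 0.65
eef_pos: [0.2268, 0.6356, 0.4078]
ee_rot: [0.29, 0.957, 0.0, 0.0]
ft_force: [-0.6, -0.3, -0.5]
opening: 0.0449
grip_force: 0.0
```

```bash
python3 -c "
from h import *
o=observe();to([.586,-.0165,.40]);print(o['time_s'],o['opening'],HINGE)"
```

```text
pos [0.2268 0.6356 0.4078] tool-y az 56.24 offset mm [-661.  -342.6    7.6]
0.65 0.044939884533746366 [0.52728677 0.16420074 0.133     ]
```

Emit:
{"name": "apply_moves", "arguments": {"targets": [{"offset": [-15, -8, 0]}, {"offset": [-36, -19, 0]}, {"offset": [-40, -20.6, 0]}, {"offset": [-40, -20.6, 0]}, {"offset": [-40, -20.6, 0]}, {"offset": [-40, -20.6, 0]}, {"offset": [-40, -20.6, 0]}, {"offset": [-40, -20.6, 0]}, {"offset": [-40, -20.6, 0]}, {"offset": [-40, -20.6, 0]}, {"offset": [-40, -20.6, 0]}, {"offset": [-40, -20.6, 0]}, {"offset": [-40, -20.6, 0]}, {"offset": [-40, -20.6, 0]}, {"offset": [-40, -20.6, 0]}, {"offset": [-40, -20.6, 0]}, {"offset": [-36, -19, 0]}, {"offset": [-14, -8, 0]}, {"offset": [0, 0, 0]}]}}

```text
validation failed for argument at $.ta...
```

```bash
python3 -c "
from h import *
o=observe();to([.586,-.0165,.139]);print(o['time_s'],np.round(o['joint_pos'],2))
s=snapshot('side');save(s,'side2')"
```

```text
pos [0.2268 0.6356 0.4078] tool-y az 56.24 offset mm [-661.  -342.7  268.6]
0.65 [ 1.19  0.21  1.35 -0.    1.58  0.21]
```

View pics/side2.png

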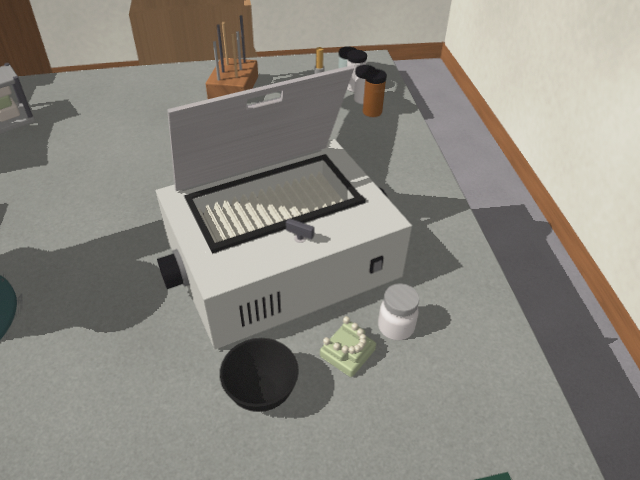

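The move was refused, so the scene is unchanged: the wing is still at (299,229) and no arm is in view. Each row needs every field, so I'll send it again in full.

Emit:
{"name": "apply_moves", "arguments": {"targets": [{"offset": [-15, -8, 0], "spin": 0, "fingers": 45}, {"offset": [-36, -19, 0], "spin": 0, "fingers": 45}, {"offset": [-40, -20.6, 0], "spin": 0, "fingers": 45}, {"offset": [-40, -20.6, 0], "spin": 0, "fingers": 45}, {"offset": [-40, -20.6, 0], "spin": 0, "fingers": 45}, {"offset": [-40, -20.6, 0], "spin": 0, "fingers": 45}, {"offset": [-40, -20.6, 0], "spin": 0, "fingers": 45}, {"offset": [-40, -20.6, 0], "spin": 0, "fingers": 45}, {"offset": [-40, -20.6, 0], "spin": 0, "fingers": 45}, {"offset": [-40, -20.6, 0], "spin": 0, "fingers": 45}, {"offset": [-40, -20.6, 0], "spin": 0, "fingers": 45}, {"offset": [-40, -20.6, 0], "spin": 0, "fingers": 45}, {"offset": [-40, -20.6, 0], "spin": 0, "fingers": 45}, {"offset": [-40, -20.6, 0], "spin": 0, "fingers": 45}, {"offset": [-40, -20.6, 0], "spin": 0, "fingers": 45}, {"offset": [-40, -20.6, 0], "spin": 0, "fingers": 45}, {"offset": [-36, -19, 0], "spin": 0, "fingers": 45}, {"offset": [-14, -8, 0], "spin": 0, "fingers": 45}, {"offset": [0, 0, 0], "spin": 0, "fingers": 45}]}}

```text
time_s: 3.08
eef_pos: [0.5868, -0.0163, 0.4045]
ee_rot: [0.29, 0.957, -0.0, -0.002]
ft_force: [-0.9, -0.2, 0.2]
opening: 0.0447
grip_force: 0.0
```

```bash
python3 -c "
from h import *
o=observe();to([.586,-.0165,.139]);print(o['time_s'],np.round(o['joint_pos'],2))
s=snapshot('side');save(s,'side3')"
```

```text
pos [ 0.5868 -0.0163  0.4045] tool-y az 56.26 offset mm [-2.000e-01 -3.000e-01  2.655e+02]
3.075 [-0.07  0.04  1.55  0.    1.56 -1.05]
```

View pics/side3.png

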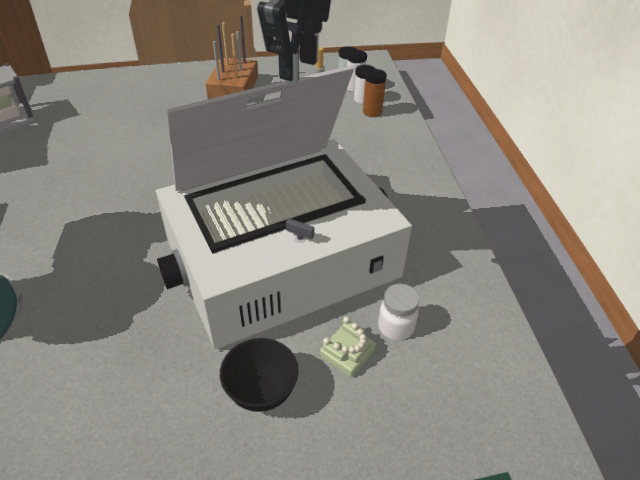

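The gripper hangs open at (290,50), just above the wing as seen from the side, and the hatch has not been touched. Going down.

Emit:
{"name": "apply_moves", "arguments": {"targets": [{"offset": [0, 0, 20], "spin": 0, "fingers": 45}, {"offset": [0, 0, 40], "spin": 0, "fingers": 45}, {"offset": [0, 0, 40], "spin": 0, "fingers": 45}, {"offset": [0, 0, 40], "spin": 0, "fingers": 45}, {"offset": [0, 0, 40], "spin": 0, "fingers": 45}, {"offset": [0, 0, 30], "spin": 0, "fingers": 45}, {"offset": [0, 0, 15], "spin": 0, "fingers": 45}, {"offset": [0, 0, 0], "spin": 0, "fingers": 45}]}}

```text
time_s: 4.12
eef_pos: [0.5861, -0.0147, 0.1798]
ee_rot: [0.289, 0.957, -0.0, -0.001]
ft_force: [0.1, 0.7, 0.5]
opening: 0.0449
grip_force: 0.0
```

```bash
python3 -c "
from h import *
o=observe();to([.586,-.0165,.140]);print(o['time_s'],o['ft_force'])
s=snapshot('side');save(s,'side4')
cv2.imwrite('pics/side4c.png',cv2.resize(s['frame'][60:260,160:420,::-1],None,fx=2.5,fy=2.5))"
```

```text
pos [ 0.5861 -0.0147  0.1798] tool-y az 56.42 offset mm [-1.  -1.5 39.8]
4.125 [0.08321832 0.69793635 0.51851401]
```

View pics/side4c.png

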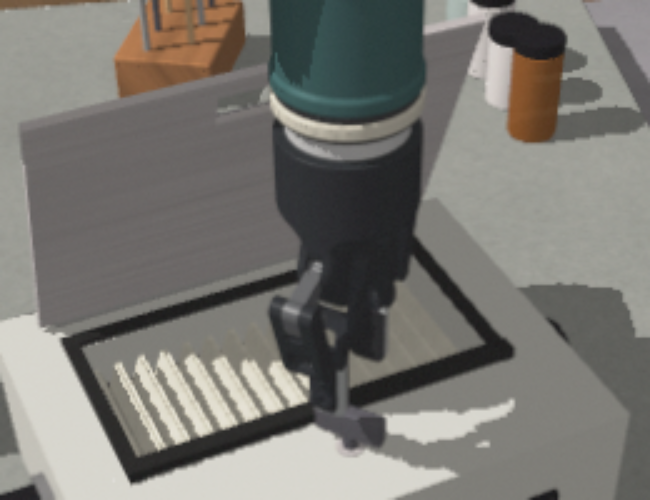

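The crop shows the open fingers straddling the wing (about (350,430)), and nothing else is touched. I'll lower the last 39 mm and close gently.

Emit:
{"name": "apply_moves", "arguments": {"targets": [{"offset": [-1, -1.5, 15], "spin": 0, "fingers": 45}, {"offset": [0, 0, 15], "spin": 0, "fingers": 45}, {"offset": [0, 0, 8], "spin": 0, "fingers": 45}, {"offset": [0, 0, 0], "spin": 0, "fingers": 25}, {"offset": [0, 0, 0], "spin": 0, "fingers": 14}, {"offset": [0, 0, 0], "spin": 0, "fingers": 5}, {"offset": [0, 0, 0], "spin": 0, "fingers": 5}, {"offset": [0, 0, 0], "spin": 0, "fingers": 5}], "grip_force": 25}}

```text
time_s: 5.18
eef_pos: [0.5879, -0.0175, 0.1438]
ee_rot: [0.289, 0.957, -0.0, 0.001]
ft_force: [-0.2, -1.5, 2.0]
opening: 0.0093
grip_force: 27.2
```

```bash
python3 -c "
from h import *
o=observe();to([.586,-.0165,.140]);print(o['time_s'],o['ft_force'],o['moment'],np.round(o['joint_pos'],2))"
```

```text
pos [ 0.5879 -0.0175  0.1438] tool-y az 56.36 offset mm [ 2.1 -0.2  3.8]
5.175 [-0.20564551 -1.47935618  1.97855759] [-0.10537883  0.09230395 -0.08283748] [-0.07  0.17  1.88 -0.    1.09 -1.06]
```

Emit:
{"name": "apply_moves", "arguments": {"targets": [{"offset": [0, 0, 0], "spin": -5, "fingers": 5}, {"offset": [0, 0, 0], "spin": -5, "fingers": 5}, {"offset": [0, 0, 0], "spin": -5, "fingers": 5}, {"offset": [0, 0, 0], "spin": -5, "fingers": 5}, {"offset": [0, 0, 0], "spin": -5, "fingers": 5}, {"offset": [0, 0, 0], "spin": -5, "fingers": 5}, {"offset": [0, 0, 0], "spin": -5, "fingers": 5}, {"offset": [0, 0, 0], "spin": -5, "fingers": 5}, {"offset": [0, 0, 0], "spin": -5, "fingers": 5}, {"offset": [0, 0, 0], "spin": -5, "fingers": 5}, {"offset": [0, 0, 0], "spin": -1.8, "fingers": 5}, {"offset": [0, 0, 0], "spin": 0, "fingers": 5}, {"offset": [0, 0, 0], "spin": 0, "fingers": 5}]}}

```text
time_s: 6.8
eef_pos: [0.5881, -0.0157, 0.1438]
ee_rot: [-0.157, 0.988, 0.001, 0.001]
ft_force: [0.0, 5.3, 1.7]
opening: 0.0093
grip_force: 27.2
```

```bash
python3 -c "
from h import *
o=observe();to([.586,-.0165,.140]);print(o['time_s'],o['ft_force'],o['moment'],o['opening'],np.round(o['joint_pos'],2))"
```

```text
pos [ 0.5881 -0.0157  0.1438] tool-y az 108.11 offset mm [ 2.2 -0.2  3.8]
6.8 [0.03190118 5.27156556 1.74707066] [ 0.8732607  -0.10333075  0.04437952] 0.009299087496757256 [-0.07  0.17  1.88  0.    1.09 -1.96]
```

Emit:
{"name": "apply_moves", "arguments": {"targets": [{"offset": [0, 0, 0], "spin": 0, "fingers": 35}, {"offset": [0, 0, 0], "spin": 0, "fingers": 35}, {"offset": [0, 0, 0], "spin": 0, "fingers": 35}, {"offset": [0, 0, -15], "spin": 0, "fingers": 35}, {"offset": [0, 0, -35], "spin": 0, "fingers": 35}, {"offset": [0, 0, -45], "spin": 0, "fingers": 35}, {"offset": [0, 0, -45], "spin": 0, "fingers": 35}, {"offset": [0, 0, -45], "spin": 0, "fingers": 35}, {"offset": [0, 0, -45], "spin": 10, "fingers": 0}, {"offset": [0, 0, -30], "spin": 10, "fingers": 0}, {"offset": [0, 0, -10], "spin": 10, "fingers": 0}, {"offset": [0, 0, 0], "spin": 10, "fingers": 0}, {"offset": [0, 0, 0], "spin": 10, "fingers": 0}, {"offset": [0, 0, 0], "spin": 10, "fingers": 0}, {"offset": [0, 0, 0], "spin": 10, "fingers": 0}, {"offset": [0, 0, 0], "spin": 10, "fingers": 0}, {"offset": [0, 0, 0], "spin": 10, "fingers": 0}, {"offset": [0, 0, 0], "spin": 0, "fingers": 0}]}}

```text
time_s: 9.05
eef_pos: [0.5874, -0.0174, 0.4145]
ee_rot: [0.586, 0.81, 0.0, 0.001]
ft_force: [0.4, -0.4, 0.1]
opening: 0.0003
grip_force: 0.0
```

```bash
cat >> h.py <<'E'
def tip(r,th,gap=0,half=.011):
    # TCP for front lower edge of tip touching outer face at radius r, opening th
    n=UX*np.sin(th)+np.array([0,0,np.cos(th)]); a=-UX*np.cos(th)+np.array([0,0,np.sin(th)])
    return HINGE+a*r+n*(.003+gap)+UX*half
E
python3 - <<'E'
from h import *
s=snapshot('top'); save(s,'top5')
P=cloud(s).reshape(-1,3)
q=snapshot('side');P2=cloud(q).reshape(-1,3);save(q,'side5')
for n,Q in(('top',P),('side',P2)):
    T=Q[(Q[:,2]>.153)&(Q[:,2]<.168)&(np.hypot(Q[:,0]-.586,Q[:,1]+.0165)<.035)]
    print(n,len(T),cv2.minAreaRect((T[:,:2]*1000).astype(np.float32)) if len(T)>5 else '')
o=observe();print(o['time_s'],o['opening'],np.round(o['joint_pos'],2))
to([*tip(.155,1.175,.035)[:2],.40]);
print(tip(.155,1.175,.035),tip(.155,1.175))
E
```

```text
top 2 
side 221 ((585.5586547851562, -17.88185691833496), (44.781822204589844, 12.753885269165039), 20.741296768188477)
9.15 -0.00012270004450870098 [-0.07  0.04  1.53 -0.    1.57 -0.39]
pos [ 0.5875 -0.0174  0.4141] tool-y az 18.33 offset mm [ 1.776e+02 -1.000e-01  1.400e+01]
[0.53151937 0.15117415 0.29066756] [0.5414988  0.1204606  0.27717355]
```

Emit:
{"name": "apply_moves", "arguments": {"targets": [{"offset": [15, 0, 0], "spin": 0, "fingers": 0}, {"offset": [35, 0, 0], "spin": 0, "fingers": 0}, {"offset": [40, 0, 0], "spin": 0, "fingers": 0}, {"offset": [40, 0, 0], "spin": 0, "fingers": 0}, {"offset": [34, 0, 0], "spin": 0, "fingers": 0}, {"offset": [14, 0, 0], "spin": 0, "fingers": 0}, {"offset": [0, 0, 20], "spin": 0, "fingers": 0}, {"offset": [0, 0, 35], "spin": 0, "fingers": 0}, {"offset": [0, 0, 35], "spin": 0, "fingers": 0}, {"offset": [0, 0, 25], "spin": 0, "fingers": 0}, {"offset": [0, 0, 8], "spin": 0, "fingers": 0}, {"offset": [0, 0, 0], "spin": 0, "fingers": 0}]}}

```text
time_s: 10.65
eef_pos: [0.5318, 0.1509, 0.2893]
ee_rot: [0.587, 0.81, -0.001, -0.0]
ft_force: [-0.1, -0.4, 0.6]
opening: -0.0001
grip_force: 0.0
```

Run:
```python
from h import *
s=snapshot('top'); save(s,'top6')
o=observe();print(o['time_s'],o['ft_force'])
to(tip(.155,1.175))
p0=tip(.155,1.175,.0)
for th in np.arange(1.1,-.01,-.1):
    p=tip(.155,th); d=p-p0; print(round(th,2),'back',round(d@UX*1000,1),'down',round(-d[2]*1000,1),p.round(4)); p0=p
```

```text
10.7 [ 0.18125093 -0.12867323  0.32359661]
pos [0.5324 0.1513 0.2906] tool-y az 18.12 offset mm [-32.1  -1.   13.4]
1.1 back -10.6 down 4.7 [0.5448 0.1103 0.2725]
1.0 back -13.6 down 7.4 [0.549  0.0974 0.265 ]
0.9 back -12.8 down 8.8 [0.5529 0.0853 0.2563]
0.8 back -11.8 down 10.0 [0.5566 0.074  0.2463]
0.7 back -10.8 down 11.1 [0.5599 0.0638 0.2351]
0.6 back -9.6 down 12.2 [0.5629 0.0546 0.223 ]
0.5 back -8.4 down 13.1 [0.5655 0.0467 0.2099]
0.4 back -7.0 down 13.8 [0.5676 0.04   0.1961]
0.3 back -5.6 down 14.5 [0.5694 0.0347 0.1817]
0.2 back -4.1 down 14.9 [0.5706 0.0308 0.1667]
0.1 back -2.6 down 15.3 [0.5715 0.0283 0.1515]
-0.0 back -1.1 down 15.5 [0.5718 0.0272 0.136 ]
```

View pics/top6.png

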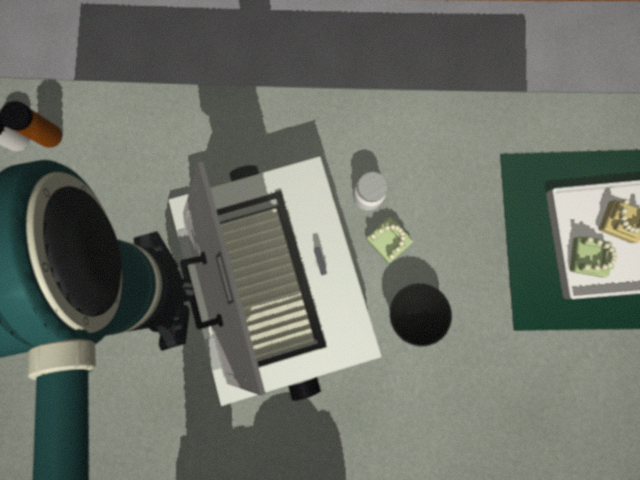

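The wing at (320,253) now lies parallel to the slot (223,278), and the shut fingers are behind the hatch, above its handle. I'll start the arc slowly.

Emit:
{"name": "apply_moves", "arguments": {"targets": [{"offset": [-8, -1, 4], "spin": 0, "fingers": 0}, {"offset": [-10, 0, 4], "spin": 0, "fingers": 0}, {"offset": [-8, 0, 3], "spin": 0, "fingers": 0}, {"offset": [-5, 0, 2], "spin": 0, "fingers": 0}, {"offset": [-3.5, 0, 1.5], "spin": 0, "fingers": 0}, {"offset": [-3.5, 0, 1.6], "spin": 0, "fingers": 0}, {"offset": [-3.5, 0, 1.6], "spin": 0, "fingers": 0}, {"offset": [-3.4, 0, 1.8], "spin": 0, "fingers": 0}, {"offset": [-3.4, 0, 1.8], "spin": 0, "fingers": 0}, {"offset": [-3.4, 0, 1.9], "spin": 0, "fingers": 0}, {"offset": [-3.4, 0, 1.9], "spin": 0, "fingers": 0}]}}

```text
time_s: 12.08
eef_pos: [0.5485, 0.0989, 0.2651]
ee_rot: [0.587, 0.81, 0.0, 0.0]
ft_force: [-0.1, 0.8, 2.3]
opening: -0.0004
grip_force: 1.0
```

```bash
cat >> h.py <<'E'
def hatch():
    out=[]
    for n in('side','top'):
        P=cloud(snapshot(n)).reshape(-1,3);P=P[np.isfinite(P).all(1)]
        q=(P-HINGE);x=-q@UX;y=q@np.array([-UX[1],UX[0],0]);z=q[:,2]
        k=(abs(y)<.13)&(abs(y)>.05)&(np.hypot(x,z)>.17)&(np.hypot(x,z)<.21)&(x>0)&(z>-.003)
        t=np.arctan2(z[k],x[k]); out.append((n,int(k.sum()),np.percentile(t,[10,50,90]).round(3) if k.sum() else None))
    print(out)
E
python3 -c "
from h import *
o=observe();print(o['time_s'],o['ft_force']);to(tip(.155,1.0));hatch()"
```

```text
12.075 [-0.09138181  0.75924213  2.2695181 ]
pos [0.5485 0.0989 0.2651] tool-y az 18.16 offset mm [-1.6  0.   0.1]
[('side', 2027, array([-0.014,  1.003,  1.01 ])), ('top', 3343, array([-0.014,  0.002,  1.039]))]
```

The hatch follows, now 1.00 rad open, at about 2.4 N. I'll keep going along the arc.

Emit:
{"name": "apply_moves", "arguments": {"targets": [{"offset": [-3.2, 0, 2.2], "spin": 0, "fingers": 0}, {"offset": [-3.2, 0, 2.2], "spin": 0, "fingers": 0}, {"offset": [-3.2, 0, 2.2], "spin": 0, "fingers": 0}, {"offset": [-3.2, 0, 2.2], "spin": 0, "fingers": 0}, {"offset": [-3, 0, 2.5], "spin": 0, "fingers": 0}, {"offset": [-3, 0, 2.5], "spin": 0, "fingers": 0}, {"offset": [-3, 0, 2.5], "spin": 0, "fingers": 0}, {"offset": [-2.8, 0, 2.5], "spin": 0, "fingers": 0}, {"offset": [-2.7, 0, 2.8], "spin": 0, "fingers": 0}, {"offset": [-2.7, 0, 2.8], "spin": 0, "fingers": 0}, {"offset": [-2.7, 0, 2.8], "spin": 0, "fingers": 0}, {"offset": [-2.7, 0, 2.8], "spin": 0, "fingers": 0}, {"offset": [-2.4, 0, 3], "spin": 0, "fingers": 0}, {"offset": [-2.4, 0, 3], "spin": 0, "fingers": 0}, {"offset": [-2.4, 0, 3.1], "spin": 0, "fingers": 0}, {"offset": [-2.4, 0, 3.1], "spin": 0, "fingers": 0}]}}

```text
time_s: 14.18
eef_pos: [0.5623, 0.0562, 0.2227]
ee_rot: [0.587, 0.81, -0.0, 0.0]
ft_force: [-0.0, 0.2, 1.1]
opening: -0.0001
grip_force: 0.6
```

```bash
python3 -c "
from h import *
o=observe();print(o['time_s'],o['ft_force']);to(tip(.155,.6));hatch()"
```

```text
14.175 [-0.02545106  0.18715761  1.11686747]
pos [0.5623 0.0562 0.2227] tool-y az 18.16 offset mm [-1.7  0.1 -0.3]
[('side', 1027, array([-0.015, -0.011,  0.633])), ('top', 2318, array([-0.012,  0.626,  0.635]))]
```

Emit:
{"name": "apply_moves", "arguments": {"targets": [{"offset": [-2.1, 0, 3.3], "spin": 0, "fingers": 0}, {"offset": [-2.1, 0, 3.3], "spin": 0, "fingers": 0}, {"offset": [-2.1, 0, 3.3], "spin": 0, "fingers": 0}, {"offset": [-2.1, 0, 3.3], "spin": 0, "fingers": 0}, {"offset": [-1.8, 0, 3.4], "spin": 0, "fingers": 0}, {"offset": [-1.8, 0, 3.5], "spin": 0, "fingers": 0}, {"offset": [-1.8, 0, 3.5], "spin": 0, "fingers": 0}, {"offset": [-1.8, 0, 3.5], "spin": 0, "fingers": 0}, {"offset": [-1.4, 0, 3.6], "spin": 0, "fingers": 0}, {"offset": [-1.4, 0, 3.6], "spin": 0, "fingers": 0}, {"offset": [-1.4, 0, 3.6], "spin": 0, "fingers": 0}, {"offset": [-1.4, 0, 3.7], "spin": 0, "fingers": 0}, {"offset": [-1, 0, 3.7], "spin": 0, "fingers": 0}, {"offset": [-1, 0, 3.7], "spin": 0, "fingers": 0}, {"offset": [-1, 0, 3.0], "spin": 0, "fingers": 0}]}}

```text
time_s: 16.15
eef_pos: [0.5699, 0.0334, 0.1707]
ee_rot: [0.587, 0.81, 0.0, -0.0]
ft_force: [-0.1, 0.3, 1.1]
opening: 0.0003
grip_force: 0.3
```

```bash
python3 -c "
from h import *
o=observe();print(o['time_s'],o['ft_force']);to(tip(.155,.2));hatch()
s=snapshot('side');cv2.imwrite('pics/side7c.png',cv2.resize(s['frame'][60:300,140:440,::-1],None,fx=2.5,fy=2.5))"
```

```text
16.15 [-0.05803645  0.32248358  1.07004605]
pos [0.5699 0.0334 0.1707] tool-y az 18.16 offset mm [-2.7 -0.1  4. ]
[('side', 2539, array([-0.014,  0.247,  0.678])), ('top', 1007, array([0.242, 0.25 , 0.752]))]
```

View pics/side7c.png

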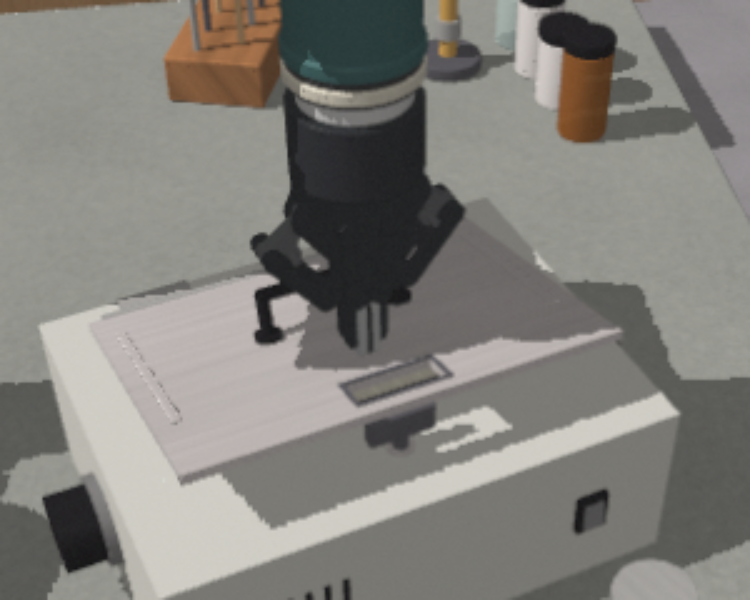

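The hatch is about 0.23 rad open. The wing at (400,425) sits squarely under the slot at (395,380), with the fingertips at (365,345) between handle and slot. Slowly on down over the wing.

Emit:
{"name": "apply_moves", "arguments": {"targets": [{"offset": [-1, 0, 2.5], "spin": 0, "fingers": 0}, {"offset": [-0.6, 0, 2.5], "spin": 0, "fingers": 0}, {"offset": [-0.6, 0, 2.5], "spin": 0, "fingers": 0}, {"offset": [-0.5, 0, 2.5], "spin": 0, "fingers": 0}, {"offset": [-0.5, 0, 2.5], "spin": 0, "fingers": 0}, {"offset": [-0.4, 0, 2.5], "spin": 0, "fingers": 0}, {"offset": [-0.4, 0, 2.5], "spin": 0, "fingers": 0}, {"offset": [-0.3, 0, 2.5], "spin": 0, "fingers": 0}, {"offset": [-0.3, 0, 2.5], "spin": 0, "fingers": 0}]}}

```text
time_s: 17.42
eef_pos: [0.5713, 0.029, 0.1483]
ee_rot: [0.587, 0.81, -0.0, 0.0]
ft_force: [-0.1, 0.4, -0.4]
opening: 0.0001
grip_force: 0.3
```

```bash
python3 -c "
from h import *
o=observe();print(o['time_s'],o['ft_force']);to(tip(.155,0));hatch()"
```

```text
17.425 [-0.08136634  0.42940989 -0.44009502]
pos [0.5713 0.029  0.1483] tool-y az 18.16 offset mm [-1.8 -0.  12.3]
[('side', 2300, array([0.087, 0.097, 0.572])), ('top', 928, array([0.09 , 0.098, 0.641]))]
```

Emit:
{"name": "apply_moves", "arguments": {"targets": [{"offset": [-0.2, 0, 1.5], "spin": 0, "fingers": 0}, {"offset": [-0.2, 0, 1.5], "spin": 0, "fingers": 0}, {"offset": [-0.2, 0, 1.5], "spin": 0, "fingers": 0}, {"offset": [-0.2, 0, 1.5], "spin": 0, "fingers": 0}, {"offset": [-0.2, 0, 1.5], "spin": 0, "fingers": 0}, {"offset": [0, 0, 1.2], "spin": 0, "fingers": 0}, {"offset": [0, 0, 1], "spin": 0, "fingers": 0}, {"offset": [0, 0, 0], "spin": 0, "fingers": 0}]}}

```text
time_s: 18.52
eef_pos: [0.5715, 0.0282, 0.1394]
ee_rot: [0.587, 0.81, 0.0, -0.0]
ft_force: [-3.0, 1.0, 6.8]
opening: -0.0001
grip_force: 3.0
```

```bash
python3 -c "
from h import *
o=observe();print(o['time_s'],o['ft_force']);to(tip(.155,0));hatch()"
```

```text
18.525 [-2.99763236  1.04004572  6.8072397 ]
pos [0.5715 0.0282 0.1394] tool-y az 18.16 offset mm [-1.  -0.   3.4]
[('side', 2185, array([0.031, 0.038, 0.51 ])), ('top', 884, array([0.033, 0.042, 0.58 ]))]
```

Emit:
{"name": "apply_moves", "arguments": {"targets": [{"offset": [0, 0, 0.8], "spin": 0, "fingers": 0}, {"offset": [0, 0, 0.8], "spin": 0, "fingers": 0}, {"offset": [0, 0, 0.8], "spin": 0, "fingers": 0}, {"offset": [0, 0, 0.8], "spin": 0, "fingers": 0}, {"offset": [0, 0, 0], "spin": 0, "fingers": 0}, {"offset": [0, 0, 0], "spin": 0, "fingers": 0}]}}

```text
time_s: 19.38
eef_pos: [0.5715, 0.0282, 0.1368]
ee_rot: [0.587, 0.81, 0.0, 0.0]
ft_force: [-4.7, 1.0, 8.9]
opening: 0.0003
grip_force: 4.3
```

```bash
python3 -c "
from h import *
o=observe();print(o['time_s'],o['ft_force'],o['moment']);to(tip(.155,0));hatch()"
```

```text
19.375 [-4.72172287  1.04707956  8.92688664] [0.04549872 0.77569666 0.02060102]
pos [0.5715 0.0282 0.1368] tool-y az 18.16 offset mm [-1.  -0.   0.8]
[('side', 2190, array([0.013, 0.02 , 0.491])), ('top', 871, array([0.016, 0.024, 0.562]))]
```

Emit:
{"name": "apply_moves", "arguments": {"targets": [{"offset": [0, -0.4, 0.8], "spin": 0, "fingers": 0}, {"offset": [0, -0.4, 0.8], "spin": 0, "fingers": 0}, {"offset": [0, -0.4, 0.8], "spin": 0, "fingers": 0}, {"offset": [0, 0, 0], "spin": 0, "fingers": 0}, {"offset": [0, 0, 0], "spin": 0, "fingers": 0}]}}

```text
time_s: 20.1
eef_pos: [0.5715, 0.0281, 0.136]
ee_rot: [0.587, 0.81, 0.001, 0.001]
ft_force: [-4.9, 2.1, 14.8]
opening: 0.0
grip_force: 7.1
```

```bash
python3 -c "
from h import *
o=observe();print(o['time_s'],o['ft_force'],o['moment']);to(tip(.155,0));hatch()"
```

```text
20.1 [-4.89562021  2.05580097 14.78351634] [0.30448098 0.94181481 0.02609018]
pos [0.5715 0.0281 0.136 ] tool-y az 18.16 offset mm [-0.9 -0.  -0. ]
[('side', 2212, array([0.008, 0.015, 0.482])), ('top', 901, array([0.011, 0.019, 0.552]))]
```

Emit:
{"name": "apply_moves", "arguments": {"targets": [{"offset": [0, -0.5, 0.8], "spin": 0, "fingers": 0}, {"offset": [0, -0.5, 0.8], "spin": 0, "fingers": 0}, {"offset": [0, 0, 0.6], "spin": 0, "fingers": 0}, {"offset": [0, 0, 0], "spin": 0, "fingers": 0}, {"offset": [0, 0, 0], "spin": 0, "fingers": 0}, {"offset": [0, 0, 0], "spin": 0, "fingers": 0}]}}

```text
time_s: 20.95
eef_pos: [0.5716, 0.0281, 0.1359]
ee_rot: [0.587, 0.81, 0.002, 0.002]
ft_force: [-7.2, 2.5, 23.4]
opening: -0.0001
grip_force: 11.3
```

```bash
python3 -c "
from h import *
o=observe();print(o['time_s'],o['ft_force'],o['moment']);to(tip(.155,0));hatch()
s=snapshot('side');cv2.imwrite('pics/side8c.png',cv2.resize(s['frame'][110:410,140:440,::-1],None,fx=2,fy=2))"
```

```text
20.95 [-7.21574659  2.46190359 23.36808903] [4.69635090e-01 1.30680634e+00 3.13172627e-04]
pos [0.5716 0.0281 0.1359] tool-y az 18.15 offset mm [-0.9 -0.  -0.1]
[('side', 2201, array([0.008, 0.015, 0.48 ])), ('top', 907, array([0.011, 0.019, 0.551]))]
```

View pics/side8c.png

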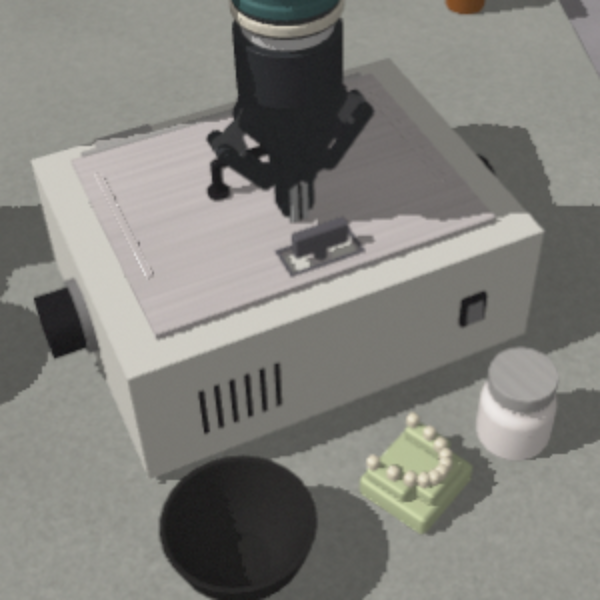

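The hatch lies flat on the frame, the wing stands up through the slot at (320,240), and the bowl, model and jar are where they were. The last push raised the force from 15 to 23 N without the hatch sinking further, so it is fully home. I'll hand it in.

```bash
python3 -c "
from plant import job_done
print(job_done())"
```

```text
the job is handed in; nothing more can be done
None
```

The wing is in line with its slot, the hatch is down over it and fully home, and the fingers still hold it there with about 23 N; the model, bowl and jar were not disturbed.

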